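# Shim the rocking parts cabinet

### The arm

A 6-joint arm with a two-finger parallel gripper is mounted at the origin on the work surface. World frame = base frame: x ahead of the robot, y to its left, z up, the work surface at z = 0. Lengths are in m, angles in degrees, forces in N, time in s.
With the tool pointing down it reaches from about 0.3 to 0.75 m from the base axis. Payload 8.5 kg.
Tool frame: the origin (TCP) lies between the finger pads; the fingertips stand env.finger_overhang ahead of it and the grasp point (between the pads) lies 2 mm behind it (env.finger_overhang is the distance from the TCP to the fingertips, in m); z points along the fingers, y is the line along which they close (so a half turn about z gives the same grasp; the last joint's range is limited). The gripper opens to 85 mm and grips with 20 to 120 N. Pads are 22 mm wide; open, the fingers measure 114 mm over their backs; the gripper's body (76 mm by 85 mm) begins 54 mm behind the grasp point. The pads swing forward as they close: fully open they stand 13 mm farther back than shut.
Start: joints at [57.221, 21.807, 74.336, -0, 83.858, -12.336], TCP at [0.192, 0.515, 0.248] pointing down, gripper open.
Joint ranges: [-178.18, 178.18], [-50.72, 133.34], [12.68, 142.11], [-81.47, 261.47], [9.98, 163.14], [-165.26, 165.26]. Speed limits (degrees/s): [136.94, 136.94, 180, 180, 180, 180].

### API

Orientations are given as a 3x3 rotation matrix whose columns are the frame's x, y, z axes.
In Python, from rig import env gives the robot as it stands. The module is installed in compiled form; this text tells all that it offers.
- The arm moves only by the tool jog_arm, never from a script. Its arguments are lists of equal length, an entry for each row: "hand": the finger opening in m, from 0 to 0.0854; "travel": the shift along the world's x, y, z in m, a list of three; "yaw": the turn about the world's z in rad. A call has exactly 5 rows; each row shifts and turns the commanded pose from where the row before left it; what a row does not reach is not made up. A row lasts 1/8 s, in which the tool goes at most 62.5 mm and 10.7 degrees, less where a joint would pass 70% of its speed; a pose out of reach is approached as far as the arm can. A call is refused whole if a number of a shift passes 0.0625 or a number of a turn 0.188, either way. A call with a gripper value outside its range is refused whole. The fingers move at their own pace and stop on an object; "grip_force" is the grip in N (left out, the last holds). Time passes only in rows, so rows that do not move let the fingers close, or fill a call up. It gives the time, the measured TCP pose, the force, the opening and the grip force at its end, in the units of the state.
- env.observe(): the state, without advancing time (a new reading comes with each control period).
- env.get_image(name): name is "scene" or "top" or "wrist"; returns the picture (384x512x3 uint8, red, green, blue); there is no depth.
- env.calibration(name): a dict with "fx", "fy", "cx", "cy" (pixels), "k1" (the pictures are not rectified: a ray, as slopes to the right and down, at radius r is drawn at 1 + k1 r^2 times it, then the intrinsics apply), "position" and "rotation" of the camera in the world; the wrist camera has in their place "hand_eye" (4x4, takes a point from camera to tool coordinates, whose origin is the TCP and whose axes are the flange's). Camera axes: x right, y down, z forward; pixel columns grow to the right and rows downward; lengths in m; the calibration is good to about 2 mm. A picture is of the moment at which its call begins: read the wrist's pose just before it. calibration takes no time and is no camera call.
- env.close_job(): hands the job in; it is judged then, once.
The state is a dict: "time_s": time; "q": joint angles; "qvel": joint speeds; "joint_efforts": joint torques, N m; "position": TCP position; "tool_rot": TCP orientation; "ft_force": force on the tool from outside, world axes, zero at the start; "wrist_torque": the same for the moment, N m; "grip_width": finger opening in m; "gripper_force": force on a finger pad.
Only numpy, scipy, OpenCV 4.12 (cv2) and the standard library are available. Lean on these libraries where they do the work, as an engineer would, in place of code of your own. Each camera call takes 0.05 s, during which the arm holds its last target. There are 200 camera calls.

### The job

The small-parts cabinet on the locksmith's bench rocks because its front left foot is too short. With the fingertips, slide the orange wedge along the bench, thin end first, under that foot until it is snug and the cabinet no longer rocks, without lifting the wedge or shoving the cabinet out of place; then prove it by pressing down firmly (about 10 N, for a moment) on the red dot above that foot: the cabinet must stay level. Leave the wedge in place and the padlock, battery and jar alone.

Things in the scene. Friction and masses are not known exactly. Their poses are not given: they have to be found in the camera images.
- cabinet: Loose grey parts cabinet, white drawer fronts, 300 mm deep (x), 340 wide (y), about 3 kg. Origin on the bench under its middle; x points from drawer front to back, y to its left seen from the robot. Case 25 to 85 mm above the bench, flat top with a black mat. Four square black feet, 30 x 30 mm, centred 120 mm before/behind and 140 mm left/right of the origin. Level at the start on three of them
- foot_front (a point): point at bench height below the middle of the short front left foot's front edge (15 mm behind the drawer front); moves with the cabinet. The foot ends 6 to 12 mm above the bench, unknown beforehand. The wedge slides freely (about 1 N) until it is snug under the foot, then resists sharply (well over 6 N); forcing it on lifts or shoves the cabinet
- press_spot (a point): centre of the red dot (28 mm across) on the cabinet's flat top, 85 mm above the bench, directly above the middle of the short foot. Without a snug wedge, 1 to 6 N down here rocks this corner down until the short foot meets bench or wedge
- wedge: Loose orange plastic wedge, 120 mm long, 50 wide, 90 g, 26 mm high at its upright heel (x -60), sloping evenly to 3 mm at its thin nose (x +60). Origin at the middle of its underside; x points to the nose. Starts flat on the bench before the short foot, nose towards it, up to 12 mm off line and 7 degrees askew, nose 10 to 50 mm before the drawer front
- wedge_nose (a point): middle of the lower edge of the wedge's thin nose
- padlock: brass padlock lying flat, 80 x 50 x 24 mm, origin under the middle of its brass body; leave it alone
- battery: red and black tool battery, 75 x 50 x 50 mm, origin under its middle; leave it alone
- jar: small jar, 48 mm across, 60 mm high, origin under its middle; leave it alone
Things that resemble listed ones, but are neither listed nor needed, are in the scene too. What is meant by the wedge is not black or blue, and is the larger of those in its own colour.

How it is judged:
By the outcome, as a careful person would: the job done as asked, in the order asked, and still so for the second after the job is handed in, with the robot touching nothing.
It also fails if it takes over 51 s, if anything falls off the work surface, if the arm or the gripper's body presses on something with over 40 N, if the wrist force passes 120 N, or if a joint passes its speed limit or range.

## Working session

There is one attempt and no reset: what is moved stays moved. The work goes in short steps, Python scripts to look and compute and a tool call to move; the robot and the scene stay as the last step left them, time stands still between calls to the robot, and variables do not carry over. Pictures are saved under pics/ and viewed, at most 10 in all, crops included, and the job is handed in when it is done.

Besides the shell and the picture viewer there is one more tool, called after ">>>" as name(argument=value, ...) on one line, values as JSON. jog_arm: Moves the arm, as the interface text tells. Its arguments: {"type":"object","properties":{"hand":{"type":"array"},"travel":{"type":"array"},"yaw":{"type":"array"},"grip_force":{"type":"number"}},"required":["hand","travel","yaw"]}

```bash
mkdir -p pics; python3 - <<'E'
from rig import env
import cv2
for n in("scene","top"):
    cv2.imwrite(f"pics/{n}0.png",env.get_image(n)[...,::-1]); c=env.calibration(n); print(n,c)
s=env.observe();print(s["time_s"],s["position"],s["tool_rot"],s["ft_force"],env.finger_overhang)
E
```

```text
scene {'fx': 395.2517257747966, 'fy': 395.2517257747966, 'cx': 256.37638959006966, 'cy': 190.95210963917046, 'k1': -0.1402287241274507, 'position': array([1.2506449 , 0.12219653, 0.65319069]), 'rotation': array([[-1.99812513e-01,  6.16836013e-01, -7.61306963e-01],
       [ 9.79834096e-01,  1.25532621e-01, -1.55456442e-01],
       [-3.22273419e-04, -7.77016663e-01, -6.29479946e-01]])}
top {'fx': 381.81125126402765, 'fy': 381.81125126402765, 'cx': 252.03412521157554, 'cy': 194.25609600547344, 'k1': -0.053432916615093265, 'position': array([ 0.42784373, -0.02771011,  0.98224741]), 'rotation': array([[-0.02488884, -0.99022839,  0.13721615],
       [-0.99905772,  0.02951953,  0.03181614],
       [-0.0355558 , -0.13629499, -0.99003003]])}
0.1 [0.19197189 0.51513763 0.24778774] [[-9.37007729e-01  3.49307797e-01 -7.60643454e-04]
 [ 3.49308470e-01  9.37007142e-01 -1.09969378e-03]
 [ 3.28596739e-04 -1.29612077e-03 -9.99999106e-01]] [ 0.09561797  0.0790611  -0.19771052] 0.017
```

View pics/scene0.png

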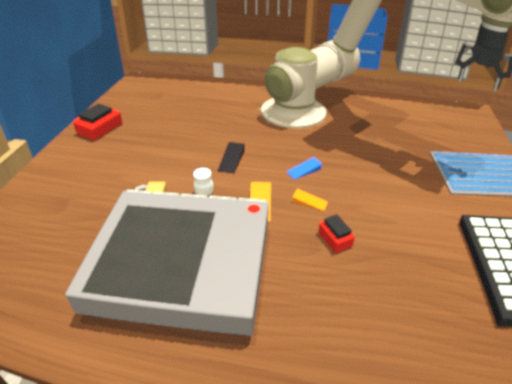

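View pics/top0.png

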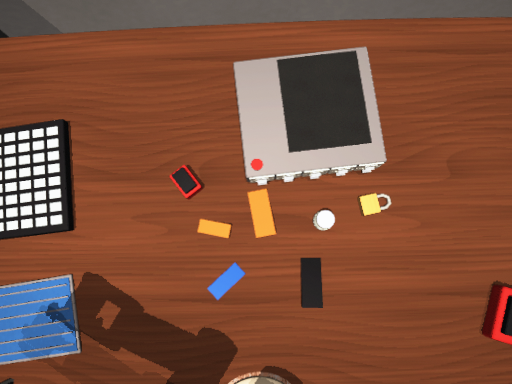

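The top view shows these candidates for the wedge: large orange (262,213), small orange (215,229), blue (226,281) and black (312,283). I choose the large orange one. It lies in front of the red dot (257,164). I'll measure it now and check it in a crop.

```bash
cat > h.py <<'E'
import numpy as np, cv2
from rig import env
def cast(c,px,z,R=None,p=None):
    px=np.atleast_2d(np.asarray(px,float))
    K=np.array([[c["fx"],0,c["cx"]],[0,c["fy"],c["cy"]],[0,0,1]])
    u=cv2.undistortPoints(px[:,None],K,np.array([c["k1"],0,0,0,0.]))[:,0]
    R=c["rotation"] if R is None else R; p=c["position"] if p is None else p
    d=np.c_[u,np.ones(len(u))]@np.asarray(R).T
    z=np.broadcast_to(z,len(d))
    return p+d*((z-p[2])/d[:,2])[:,None]
def wristcam():
    s=env.observe(); c=env.calibration("wrist"); im=env.get_image("wrist")
    H=np.array(c["hand_eye"]); R=np.array(s["tool_rot"])
    c["rotation"]=R@H[:3,:3]; c["position"]=np.array(s["position"])+R@H[:3,3]
    return im,c
def mask(im,kind):
    h=cv2.cvtColor(im,cv2.COLOR_RGB2HSV)
    if kind=="orange": return cv2.inRange(h,(14,180,150),(22,255,255))
    return cv2.inRange(h,(0,170,130),(5,255,255))|cv2.inRange(h,(174,170,130),(180,255,255))
def blobs(m):
    cs,_=cv2.findContours(m,cv2.RETR_EXTERNAL,cv2.CHAIN_APPROX_NONE)
    return sorted([c for c in cs if cv2.contourArea(c)>40],key=cv2.contourArea,reverse=True)
E
python3 - <<'E'
from h import *
im=cv2.imread("pics/top0.png")[...,::-1].copy();c=env.calibration("top")
for k in("orange","red"):
    for b in blobs(mask(im,k))[:4]:
        r=cv2.minAreaRect(b);print(k,cv2.contourArea(b),np.round(r[0]),np.round(cv2.boxPoints(r),1).tolist())
        if k=="orange": print(np.round(cast(c,cv2.boxPoints(r),[0.015]*4),3).tolist())
        else: print(np.round(cast(c,r[0],.085),4))
print(np.round(cast(c,[[235,68],[247,180],[384,161],[367,48]],.085),3).tolist())
cr=im[130:260,190:340,::-1];cv2.imwrite("pics/crop0.png",cv2.resize(cr,None,fx=5,fy=4.6,interpolation=cv2.INTER_CUBIC))
E
```

```text
orange 846.5 [261. 213.] [[246.8000030517578, 192.1999969482422], [266.29998779296875, 188.3000030517578], [275.29998779296875, 233.5], [255.89999389648438, 237.39999389648438]]
[[0.568, 0.017, 0.015], [0.576, -0.033, 0.015], [0.46, -0.053, 0.015], [0.452, -0.004, 0.015]]
orange 385.0 [214. 228.] [[197.3000030517578, 231.6999969482422], [199.89999389648438, 218.39999389648438], [230.5, 224.5], [227.8000030517578, 237.8000030517578]]
[[0.47, 0.145, 0.015], [0.504, 0.138, 0.015], [0.486, 0.06, 0.015], [0.453, 0.067, 0.015]]
red 539.5 [185. 181.] [[168.10000610351562, 175.39999389648438], [184.10000610351562, 163.39999389648438], [201.39999389648438, 186.5], [185.39999389648438, 198.5]]
[[0.5893 0.1622 0.085 ]]
red 497.5 [501. 316.] [[491.0, 287.0], [511.0, 287.0], [511.0, 344.0], [491.0, 344.0]]
[[ 0.2552 -0.5617  0.085 ]]
red 76.0 [257. 164.] [[249.5, 163.5], [256.5, 156.5], [263.5, 163.5], [256.5, 170.5]]
[[ 0.6264 -0.0115  0.085 ]]
[[0.873, 0.036, 0.085], [0.587, 0.012, 0.085], [0.623, -0.316, 0.085], [0.914, -0.297, 0.085]]
```

View pics/crop0.png

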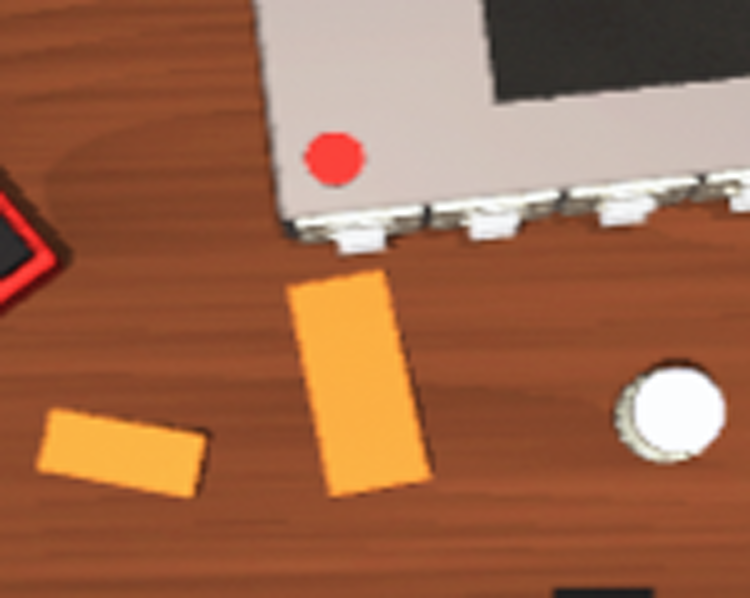

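The crop confirms the large orange wedge, its nose just before the drawer front and about 5° askew, with the red dot behind it. Next I move to a viewpoint over the heel.

>>> jog_arm(hand=[0.085, 0.085, 0.085, 0.085, 0.085], travel=[[0.02, -0.055, 0], [0.02, -0.055, 0], [0.02, -0.055, 0], [0.02, -0.055, 0], [0.02, -0.055, 0]], yaw=[0.09, 0.09, 0.09, 0.09, 0.09])

```text
time_s: 0.72
position: [0.2922, 0.2386, 0.2482]
tool_rot: [[-0.995, -0.097, 0.0], [-0.097, 0.995, -0.0], [-0.0, -0.0, -1.0]]
ft_force: [1.7, -0.3, 0.5]
grip_width: 0.0853
gripper_force: 0.0
```

>>> jog_arm(hand=[0.085, 0.085, 0.085, 0.085, 0.085], travel=[[0.03, -0.055, 0], [0.03, -0.055, 0], [0.03, -0.055, 0], [0.02, -0.055, 0], [0.0, -0.05, 0]], yaw=[0, 0, 0, 0, 0])

```text
time_s: 1.35
position: [0.4025, -0.0315, 0.248]
tool_rot: [[-0.996, -0.092, -0.0], [-0.092, 0.996, 0.0], [0.0, 0.0, -1.0]]
ft_force: [-0.1, 0.2, -0.3]
grip_width: 0.0849
gripper_force: 0.0
```

```bash
python3 - <<'E'
from h import *
im,c=wristcam();cv2.imwrite("pics/w1.png",im[...,::-1])
s=env.observe();print(s["time_s"],s["position"],np.round(s["tool_rot"],3).tolist(),s["ft_force"],c["position"],np.round(c["rotation"],2).tolist())
for k in("orange","red"):
    for b in blobs(mask(im,k))[:4]:
        r=cv2.minAreaRect(b);print(k,cv2.contourArea(b),np.round(r[0],1),np.round(cv2.approxPolyDP(b,6,True)[:,0]).tolist())
E
```

```text
1.4 [ 0.40246474 -0.03570003  0.24793345] [[-0.996, -0.089, -0.001], [-0.089, 0.996, -0.002], [0.001, -0.002, -1.0]] [ 2.93621555 -2.79016197 -0.46522815] [ 0.32711967 -0.03838365  0.37306968] [[-0.09, 0.95, 0.29], [1.0, 0.09, 0.03], [0.0, 0.3, -0.96]]
```

View pics/w1.png

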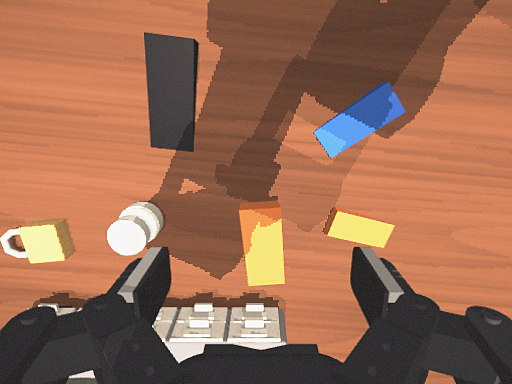

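The wrist view shows the wedge with its heel at (240–281,202) and nose at (246–285,284). The cabinet front is below it, with its left corner near (285,308).

```bash
python3 - <<'E'
from h import *
im=cv2.imread("pics/w1.png")[...,::-1].copy();h=cv2.cvtColor(im,cv2.COLOR_RGB2HSV)
for p in[(260,210),(262,240),(262,270),(220,260),(300,260),(260,190),(262,215),(262,222)]: print(p,h[p[1],p[0]])
m=cv2.inRange(h,(9,200,100),(32,255,255)); roi=np.zeros_like(m);roi[190:295,225:300]=255
s=env.observe();c=env.calibration("wrist");H=np.array(c["hand_eye"]);R=np.array(s["tool_rot"]);p=np.array(s["position"])
c["rotation"]=R@H[:3,:3];c["position"]=p+R@H[:3,3]
b=blobs(m&roi)[0];q=cv2.approxPolyDP(b,4,True)[:,0];print(q.tolist())
r=cv2.minAreaRect(b);print(cv2.boxPoints(r))
print("z0",np.round(cast(c,q,0.0),4).tolist());print("z26",np.round(cast(c,q,0.026),4).tolist())
t=env.calibration("top");print("red",cast(t,[256.5,163.5],.085))
cr=im[190:330,200:320,::-1];cv2.imwrite("pics/crop1.png",cv2.resize(cr,None,fx=4,fy=4,interpolation=cv2.INTER_CUBIC))
E
```

```text
(260, 210) [ 10 184 223]
(262, 240) [ 26 127 247]
(262, 270) [ 26 129 247]
(220, 260) [  9 133 132]
(300, 260) [ 10 143 208]
(260, 190) [ 10 136 107]
(262, 215) [ 13 168 249]
(262, 222) [ 13 165 246]Traceback (most recent call last):
  File "<stdin>", line 7, in <module>
IndexError: list index out of range
```

```bash
python3 - <<'E'
from h import *
im=cv2.imread("pics/w1.png")[...,::-1].copy();h=cv2.cvtColor(im,cv2.COLOR_RGB2HSV)
m=cv2.inRange(h,(9,155,160),(32,255,255))|cv2.inRange(h,(18,110,200),(32,255,255)); roi=np.zeros_like(m);roi[190:295,225:300]=255
s=env.observe();c=env.calibration("wrist");H=np.array(c["hand_eye"]);R=np.array(s["tool_rot"]);p=np.array(s["position"])
c["rotation"]=R@H[:3,:3];c["position"]=p+R@H[:3,3]
b=blobs(m&roi)[0];q=cv2.approxPolyDP(b,3,True)[:,0];print(q.tolist())
print("z0",np.round(cast(c,q,0.0),4).tolist());print("z26",np.round(cast(c,q,0.026),4).tolist())
t=env.calibration("top");print("red",cast(t,[256.5,163.5],.085))
cr=im[190:330,200:320,::-1];cv2.imwrite("pics/crop1.png",cv2.resize(cr,None,fx=4,fy=4,interpolation=cv2.INTER_CUBIC))
print(s["position"])
E
```

```text
[[279, 200], [240, 203], [248, 285], [284, 283]]
z0 [[0.451, -0.0079, 0.0], [0.4596, -0.0568, 0.0], [0.5783, -0.0372, 0.0], [0.5705, 0.012, 0.0]]
z26 [[0.4424, -0.0102, 0.026], [0.4503, -0.0558, 0.026], [0.5608, -0.0376, 0.026], [0.5536, 0.0082, 0.026]]
red [[ 0.62637161 -0.01145212  0.085     ]]
[ 0.40246474 -0.03570003  0.24793345]
```

View pics/crop1.png

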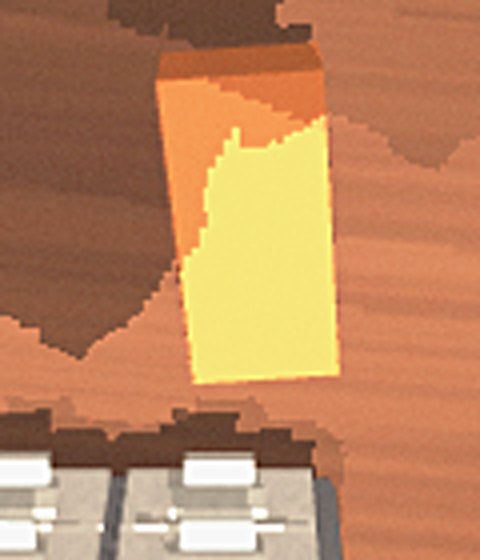

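```bash
python3 - <<'E'
from h import *
im=cv2.imread("pics/top0.png")[...,::-1].copy();c=env.calibration("top");h=cv2.cvtColor(im,cv2.COLOR_RGB2HSV)
m=(h[...,2]<75).astype(np.uint8)*255; roi=np.zeros_like(m);roi[45:160,268:378]=255
m=cv2.morphologyEx(m&roi,cv2.MORPH_OPEN,np.ones((3,3)))
b=blobs(m)[0];P=cast(c,b[:,0],.085)[:,:2].astype(np.float32)
r=cv2.minAreaRect(P);print("mat",r)
m=cv2.inRange(h,(0,0,120),(180,70,255));roi[:]=0;roi[45:190,225:390]=255
b=blobs(m&roi)[0];P=cast(c,b[:,0],.085)[:,:2].astype(np.float32);print("case",cv2.minAreaRect(P))
E
```

```text
mat ((0.7809381484985352, -0.17863205075263977), (0.24065080285072327, 0.19835704565048218), 4.895373344421387)
case ((0.7457745671272278, -0.14111916720867157), (0.31926199793815613, 0.339294970035553), 5.027263164520264)
```

>>> jog_arm(hand=[0.016, 0.016, 0.016, 0.016, 0.016], travel=[[0.008, 0, -0.04], [0.01, 0, -0.05], [0.01, 0, -0.05], [0, 0, -0.05], [0, 0, -0.03]], yaw=[-0.005, 0, 0, 0, 0])

```text
time_s: 2.02
position: [0.4291, -0.0289, 0.0262]
tool_rot: [[-0.996, -0.088, -0.003], [-0.088, 0.996, 0.001], [0.003, 0.001, -1.0]]
ft_force: [0.8, 0.2, -0.3]
grip_width: 0.0161
gripper_force: 0.0
```

>>> jog_arm(hand=[0.016, 0.016, 0.016, 0.016, 0.016], travel=[[0, 0, -0.004], [0, 0, 0], [0.005, 0.0004, 0], [0.005, 0.0004, 0], [0.005, 0.0004, 0]], yaw=[0, 0, 0, 0, 0])

```text
time_s: 2.65
position: [0.4454, -0.0281, 0.0248]
tool_rot: [[-0.996, -0.088, 0.001], [-0.088, 0.996, -0.0], [-0.001, -0.0, -1.0]]
ft_force: [-1.1, -0.3, 0.4]
grip_width: 0.0162
gripper_force: 0.5
```

>>> jog_arm(hand=[0.016, 0.016, 0.016, 0.016, 0.016], travel=[[0.007, 0.0006, 0], [0.007, 0.0006, 0], [0.007, 0.0006, 0], [0.005, 0.0004, 0], [0, 0, 0]], yaw=[0, 0, 0, 0, 0])

```text
time_s: 3.28
position: [0.4713, -0.0259, 0.0243]
tool_rot: [[-0.996, -0.088, 0.0], [-0.088, 0.996, -0.0], [-0.0, -0.0, -1.0]]
ft_force: [-0.6, 1.3, -0.1]
grip_width: 0.016
gripper_force: 0.0
```

```bash
python3 - <<'E'
from h import *
s=env.observe();im,c=wristcam();cv2.imwrite("pics/w2.png",im[...,::-1])
t=env.calibration("top");it=env.get_image("top");cv2.imwrite("pics/t2.png",it[...,::-1])
for n in("orange","red"):
  for b in blobs(mask(it,n))[:3]:
    q=cv2.approxPolyDP(b,3,True)[:,0];print(n,q.tolist(),np.round(cast(t,q,.012),4)[:,:2].tolist())
cv2.imwrite("pics/crop2.png",np.hstack([cv2.resize(it[130:250,200:320,::-1],(400,400),interpolation=2),cv2.resize(im[160:340,180:360,::-1],(400,400),interpolation=2)]))
E
```

```text
orange [[201, 219], [198, 231], [209, 233], [212, 221]] [[0.5023, 0.1357], [0.4719, 0.1436], [0.4661, 0.1155], [0.4964, 0.1075]]
orange [[251, 184], [252, 196], [261, 187]] [[0.5891, 0.0055], [0.5578, 0.0037], [0.5805, -0.0201]]
red [[182, 165], [169, 176], [187, 197], [200, 185]] [[0.645, 0.1849], [0.6169, 0.2191], [0.5602, 0.1717], [0.5905, 0.1377]]
red [[503, 287], [491, 337], [511, 344], [511, 336], [500, 332], [506, 299], [511, 295], [511, 288]] [[0.3103, -0.6167], [0.1906, -0.5755], [0.1715, -0.6246], [0.1907, -0.6263], [0.2016, -0.5992], [0.2807, -0.6216], [0.2899, -0.6353], [0.307, -0.637]]
red [[254, 159], [251, 164], [258, 169], [261, 161]] [[0.6547, -0.0039], [0.6417, 0.0042], [0.6279, -0.0136], [0.6488, -0.022]]
```

View pics/crop2.png

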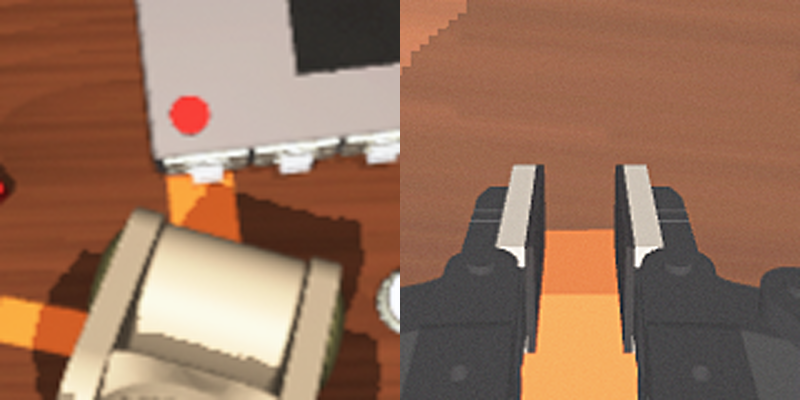

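```bash
python3 - <<'E'
from h import *
t=env.calibration("top");it=cv2.imread("pics/t2.png")[...,::-1].copy();h=cv2.cvtColor(it,cv2.COLOR_RGB2HSV)
D=np.array([.6264,-.0115]);d=np.array([.9962,.0872]);n=np.array([-.0872,.9962])
for v in range(183,202):
    u=np.arange(244,280);r=it[v,244:280].astype(int)
    w=u[(r[:,0]>195)&(r[:,2]<90)]
    if len(w)<5: continue
    P=cast(t,[[w[0]-.5,v],[w[-1]+.5,v]],.008)[:,:2]-D
    print(v,w[0],w[-1],np.round(P@d,4),np.round(P@n,4))
print(env.observe()["position"])
E
```

```text
183 250 269 [-0.032  -0.0381] [ 0.0238 -0.0276]
184 250 269 [-0.0346 -0.0407] [ 0.0241 -0.0272]
185 250 269 [-0.0372 -0.0433] [ 0.0244 -0.0269]
186 250 269 [-0.0398 -0.0459] [ 0.0247 -0.0266]
187 250 269 [-0.0424 -0.0485] [ 0.025  -0.0263]
188 251 269 [-0.0453 -0.0511] [ 0.0227 -0.026 ]
189 250 269 [-0.0476 -0.0536] [ 0.0256 -0.0257]
190 251 269 [-0.0505 -0.0562] [ 0.0233 -0.0254]
191 251 269 [-0.0531 -0.0588] [ 0.0236 -0.0251]
192 251 269 [-0.0557 -0.0614] [ 0.0239 -0.0248]
193 251 269 [-0.0583 -0.064 ] [ 0.0241 -0.0245]
194 251 269 [-0.0608 -0.0666] [ 0.0244 -0.0242]
195 251 269 [-0.0634 -0.0691] [ 0.0247 -0.0239]
196 251 270 [-0.066 -0.072] [ 0.025  -0.0261]
197 253 270 [-0.0692 -0.0746] [ 0.0202 -0.0258]
198 259 270 [-0.0736 -0.0772] [ 0.0051 -0.0255]
199 263 270 [-0.0773 -0.0797] [-0.0048 -0.0252]
200 266 270 [-0.0808 -0.0823] [-0.0121 -0.0249]
[ 0.47084792 -0.02583294  0.02427197]
```

The left crop shows the wedge centred (within about 1 mm) and aligned, with its nose entering under the case. The fingers are flat behind the heel in the wrist view. I'll keep pushing.

>>> jog_arm(hand=[0.016, 0.016, 0.016, 0.016, 0.016], travel=[[0.005, 0.0004, 0], [0.005, 0.0004, 0], [0.005, 0.0004, 0], [0.003, 0.0003, 0], [0, 0, 0]], yaw=[0, 0, 0, 0, 0])

```text
time_s: 4.0
position: [0.4892, -0.0243, 0.0243]
tool_rot: [[-0.996, -0.088, 0.0], [-0.088, 0.996, -0.0], [-0.0, -0.0, -1.0]]
ft_force: [0.1, 0.2, 0.3]
grip_width: 0.0159
gripper_force: 0.0
```

>>> jog_arm(hand=[0.016, 0.016, 0.016, 0.016, 0.016], travel=[[0.001, 0.0001, 0], [0.001, 0.0001, 0], [0.001, 0.0001, 0], [0, 0, 0], [0, 0, 0]], yaw=[0, 0, 0, 0, 0])

```text
time_s: 4.62
position: [0.4919, -0.0241, 0.0244]
tool_rot: [[-0.996, -0.088, 0.0], [-0.088, 0.996, -0.0], [-0.0, -0.0, -1.0]]
ft_force: [-0.3, 0.2, -0.4]
grip_width: 0.016
gripper_force: 0.0
```

>>> jog_arm(hand=[0.016, 0.016, 0.016, 0.016, 0.016], travel=[[0.0008, 0.0001, 0], [0.0008, 0.0001, 0], [0.0008, 0, 0], [0.0006, 0.0001, 0], [0, 0, 0]], yaw=[0, 0, 0, 0, 0])

```text
time_s: 5.25
position: [0.495, -0.0238, 0.0243]
tool_rot: [[-0.996, -0.088, 0.0], [-0.088, 0.996, -0.0], [-0.0, -0.0, -1.0]]
ft_force: [-0.2, 0.3, 0.3]
grip_width: 0.0159
gripper_force: 0.1
```

>>> jog_arm(hand=[0.016, 0.016, 0.016, 0.016, 0.016], travel=[[0.0006, 0.0001, 0], [0.0006, 0, 0], [0.0006, 0.0001, 0], [0.0006, 0, 0], [0.0006, 0.0001, 0]], yaw=[0, 0, 0, 0, 0])

```text
time_s: 5.88
position: [0.4979, -0.0235, 0.0243]
tool_rot: [[-0.996, -0.088, 0.0], [-0.088, 0.996, -0.0], [-0.0, -0.0, -1.0]]
ft_force: [-0.8, -0.1, -0.7]
grip_width: 0.0159
gripper_force: 0.3
```

>>> jog_arm(hand=[0.016, 0.016, 0.016, 0.016, 0.016], travel=[[0.0006, 0.0001, 0], [0.0006, 0, 0], [0.0006, 0.0001, 0], [0.0006, 0, 0], [0.0006, 0.0001, 0]], yaw=[0, 0, 0, 0, 0])

```text
time_s: 6.5
position: [0.5009, -0.0232, 0.0243]
tool_rot: [[-0.996, -0.088, 0.0], [-0.088, 0.996, -0.0], [-0.0, -0.0, -1.0]]
ft_force: [-0.4, -0.5, -0.1]
grip_width: 0.0158
gripper_force: 0.2
```

>>> jog_arm(hand=[0.016, 0.016, 0.016, 0.016, 0.016], travel=[[0.0006, 0.0001, 0], [0.0006, 0, 0], [0.0006, 0.0001, 0], [0.0006, 0, 0], [0.0006, 0.0001, 0]], yaw=[0, 0, 0, 0, 0])

```text
time_s: 7.12
position: [0.5039, -0.0229, 0.0243]
tool_rot: [[-0.996, -0.088, 0.0], [-0.088, 0.996, -0.0], [-0.0, -0.0, -1.0]]
ft_force: [-0.0, -0.3, -0.5]
grip_width: 0.016
gripper_force: 0.2
```

>>> jog_arm(hand=[0.016, 0.016, 0.016, 0.016, 0.016], travel=[[0.0006, 0.0001, 0], [0.0006, 0, 0], [0.0006, 0.0001, 0], [0.0006, 0, 0], [0.0006, 0.0001, 0]], yaw=[0, 0, 0, 0, 0])

```text
time_s: 7.75
position: [0.5068, -0.0225, 0.0243]
tool_rot: [[-0.996, -0.088, -0.0], [-0.088, 0.996, 0.0], [0.0, 0.0, -1.0]]
ft_force: [-2.1, -0.1, 1.5]
grip_width: 0.016
gripper_force: 0.9
```

>>> jog_arm(hand=[0.016, 0.016, 0.016, 0.016, 0.016], travel=[[0.0003, 0, 0], [0.0003, 0, 0], [0.0003, 0.0001, 0], [0.0003, 0, 0], [0, 0, 0]], yaw=[0, 0, 0, 0, 0])

```text
time_s: 8.38
position: [0.5073, -0.0224, 0.0243]
tool_rot: [[-0.996, -0.088, -0.002], [-0.088, 0.996, 0.0], [0.002, 0.0, -1.0]]
ft_force: [-6.4, -1.4, 4.9]
grip_width: 0.016
gripper_force: 3.1
```

>>> jog_arm(hand=[0.016, 0.016, 0.016, 0.016, 0.016], travel=[[0.0003, 0, 0], [0.0003, 0, 0], [0, 0, 0], [0, 0, 0], [0, 0, 0]], yaw=[0, 0, 0, 0, 0])

```text
time_s: 9.0
position: [0.5075, -0.0224, 0.0243]
tool_rot: [[-0.996, -0.088, -0.003], [-0.088, 0.996, 0.0], [0.003, 0.0, -1.0]]
ft_force: [-8.3, -1.7, 6.1]
grip_width: 0.016
gripper_force: 4.1
```

```bash
python3 - <<'E'
from h import *
s=env.observe();print(s["time_s"],s["position"],s["ft_force"])
t=env.calibration("top");it=env.get_image("top");cv2.imwrite("pics/t3.png",it[...,::-1])
for f in("top0","t3"):
    it=cv2.imread(f"pics/{f}.png")[...,::-1].copy();m=mask(it,"red");r=np.zeros_like(m);r[150:180,243:270]=255
    b=blobs(m&r)[0];M=cv2.moments(m&r);print(cast(t,[M["m10"]/M["m00"],M["m01"]/M["m00"]],.085))
    h=cv2.cvtColor(it,cv2.COLOR_RGB2HSV);m=(h[...,2]<75).astype(np.uint8)*255; r[:]=0;r[45:160,268:378]=255
    m=cv2.morphologyEx(m&r,cv2.MORPH_OPEN,np.ones((3,3)))
    print(cv2.minAreaRect(cast(t,blobs(m)[0][:,0],.085)[:,:2].astype(np.float32)))
E
```

```text
9.0 [ 0.5074664  -0.02236155  0.02429817] [-8.30305754 -1.69992643  6.12624402]
[[ 0.6254551  -0.01104512  0.085     ]]
((0.7809381484985352, -0.17863205075263977), (0.24065080285072327, 0.19835704565048218), 4.895373344421387)
[[ 0.62557183 -0.01117539  0.085     ]]
((0.7809381484985352, -0.17863205075263977), (0.24065080285072327, 0.19835704565048218), 4.895373344421387)
```

>>> jog_arm(hand=[0.016, 0.016, 0.016, 0.016, 0.016], travel=[[-0.001, -0.0001, 0], [-0.004, -0.0003, 0], [-0.01, -0.0009, 0], [-0.015, -0.0013, 0], [0, 0, 0.03]], yaw=[0, 0, 0, 0, 0])

```text
time_s: 9.68
position: [0.4765, -0.0248, 0.0533]
tool_rot: [[-0.996, -0.088, -0.005], [-0.088, 0.996, 0.001], [0.004, 0.002, -1.0]]
ft_force: [0.3, -0.1, 0.6]
grip_width: 0.0163
gripper_force: 0.0
```

>>> jog_arm(hand=[0.0, 0.0, 0.0, 0.0, 0.0], travel=[[0, 0, 0.06], [0.03, 0.003, 0.036], [0.05, 0.004, 0], [0.05, 0.004, 0], [0, 0, 0]], yaw=[0, 0, 0, 0, 0])

```text
time_s: 10.3
position: [0.6105, -0.014, 0.1494]
tool_rot: [[-0.996, -0.089, 0.001], [-0.089, 0.996, -0.0], [-0.001, -0.0, -1.0]]
ft_force: [-0.8, -0.8, -0.4]
grip_width: 0.0001
gripper_force: 0.0
```

```bash
python3 - <<'E'
from h import *
s=env.observe();im=env.get_image("scene");print(s["time_s"],s["position"],s["ft_force"],s["grip_width"])
cv2.imwrite("pics/s4.png",cv2.resize(im[120:300,180:360,::-1],(600,600),interpolation=2))
E
```

```text
10.3 [ 0.61047908 -0.0139734   0.14941415] [-0.84881507 -0.80519284 -0.36702243] 0.00011036340732555778
```

View pics/s4.png

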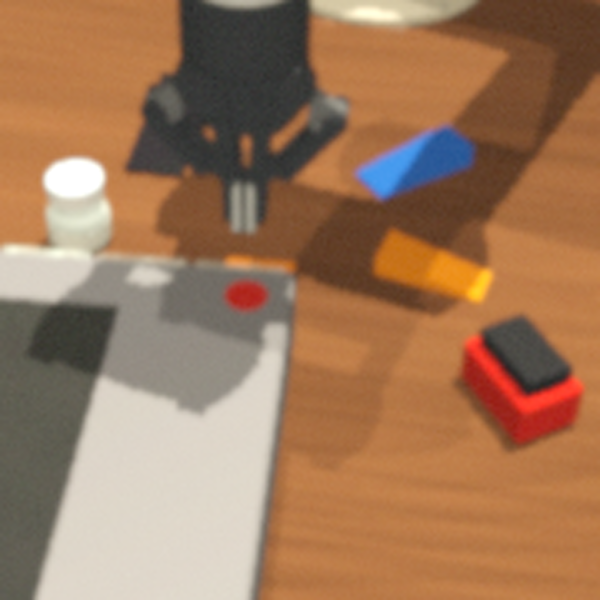

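The scene crop shows the wedge in place in front of the dot (245,295 in the crop), with the shut fingers above. I'll move the 15 mm forward to the dot and come down.

>>> jog_arm(hand=[0, 0, 0, 0, 0], travel=[[0.015, 0.003, 0], [0, 0, -0.025], [0, 0, -0.015], [0, 0, -0.004], [0, 0, 0]], yaw=[0, 0, 0, 0, 0])

```text
time_s: 10.98
position: [0.6235, -0.0112, 0.1067]
tool_rot: [[-0.996, -0.088, 0.0], [-0.088, 0.996, -0.0], [-0.0, -0.0, -1.0]]
ft_force: [-0.9, 0.2, 0.6]
grip_width: -0.0001
gripper_force: 0.0
```

>>> jog_arm(hand=[0, 0, 0, 0, 0], travel=[[0, 0, -0.001], [0, 0, -0.001], [0, 0, -0.001], [0, 0, -0.0005], [0, 0, 0]], yaw=[0, 0, 0, 0, 0])

```text
time_s: 11.6
position: [0.6237, -0.0111, 0.1028]
tool_rot: [[-0.996, -0.088, -0.0], [-0.088, 0.996, -0.0], [0.0, -0.0, -1.0]]
ft_force: [0.5, 0.1, 0.6]
grip_width: 0.0002
gripper_force: 0.0
```

>>> jog_arm(hand=[0, 0, 0, 0, 0], travel=[[0.002, 0, 0], [0, 0, -0.0004], [0, 0, -0.0004], [0, 0, -0.0003], [0, 0, 0]], yaw=[0, 0, 0, 0, 0])

```text
time_s: 12.22
position: [0.6257, -0.0111, 0.1021]
tool_rot: [[-0.996, -0.088, 0.0], [-0.088, 0.996, -0.0], [-0.0, -0.0, -1.0]]
ft_force: [-1.7, 0.4, 3.9]
grip_width: 0.0001
gripper_force: 2.1
```

>>> jog_arm(hand=[0, 0, 0, 0, 0], travel=[[0, 0, -0.0004], [0, 0, -0.0004], [0, 0, 0], [0, 0, 0], [0, 0, 0]], yaw=[0, 0, 0, 0, 0])

```text
time_s: 12.85
position: [0.6257, -0.011, 0.102]
tool_rot: [[-0.996, -0.088, 0.001], [-0.088, 0.996, -0.0], [-0.001, -0.0, -1.0]]
ft_force: [-3.1, 0.8, 9.7]
grip_width: -0.0001
gripper_force: 4.8
```

>>> jog_arm(hand=[0, 0, 0, 0, 0], travel=[[0, 0, -0.0003], [0, 0, 0], [0, 0, 0], [0, 0, 0], [0, 0, 0]], yaw=[0, 0, 0, 0, 0])

```text
time_s: 13.48
position: [0.6257, -0.011, 0.1019]
tool_rot: [[-0.996, -0.088, 0.001], [-0.088, 0.996, -0.0], [-0.001, -0.0, -1.0]]
ft_force: [-4.6, 0.4, 11.0]
grip_width: -0.0
gripper_force: 5.7
```

>>> jog_arm(hand=[0, 0, 0, 0, 0], travel=[[0, 0, 0.001], [0, 0, 0.004], [0, 0, 0.02], [0, 0, 0.04], [-0.03, 0, 0.04]], yaw=[0, 0, 0, 0, 0])

```text
time_s: 14.1
position: [0.5961, -0.0112, 0.2061]
tool_rot: [[-0.996, -0.088, -0.0], [-0.088, 0.996, 0.0], [0.0, 0.0, -1.0]]
ft_force: [0.2, -0.0, 0.7]
grip_width: 0.0005
gripper_force: 0.0
```

>>> jog_arm(hand=[0, 0, 0, 0, 0], travel=[[-0.05, 0.03, 0.02], [-0.05, 0.06, 0], [-0.04, 0.06, 0], [-0.02, 0.06, 0], [0, 0.04, 0]], yaw=[0, 0, 0, 0, 0])

```text
time_s: 14.72
position: [0.4497, 0.2203, 0.226]
tool_rot: [[-0.996, -0.09, 0.0], [-0.09, 0.996, 0.0], [-0.0, 0.0, -1.0]]
ft_force: [0.5, -1.4, 0.3]
grip_width: 0.0002
gripper_force: 0.0
```

```bash
python3 - <<'E'
from h import *
s=env.observe();print(s["time_s"],s["position"],s["ft_force"])
t=env.calibration("top");it=env.get_image("top");cv2.imwrite("pics/t5.png",it[...,::-1])
for f in("top0","t5"):
    it=cv2.imread(f"pics/{f}.png")[...,::-1].copy();m=mask(it,"red");r=np.zeros_like(m);r[150:180,243:270]=255
    M=cv2.moments(m&r);print(cast(t,[M["m10"]/M["m00"],M["m01"]/M["m00"]],.085))
cv2.imwrite("pics/crop5.png",cv2.resize(it[130:260,190:340,::-1],None,fx=4,fy=4,interpolation=2))
E
```

```text
14.725 [0.44968699 0.22032685 0.22601472] [ 0.46542396 -1.3501543   0.28367563]
[[ 0.6254551  -0.01104512  0.085     ]]
[[ 0.6254551  -0.01104512  0.085     ]]
```

View pics/crop5.png

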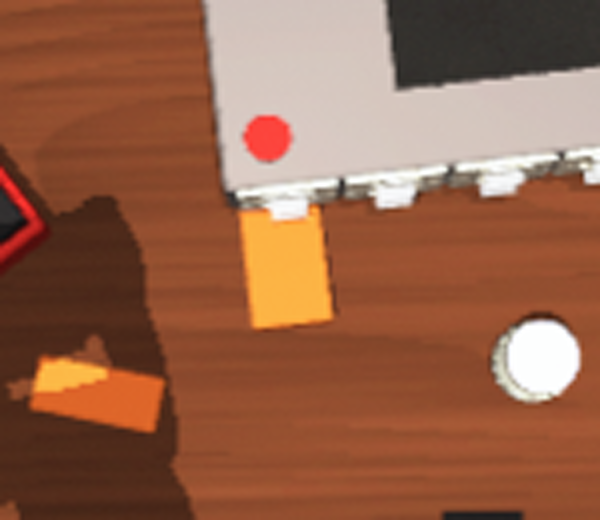

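The wedge sits squarely under the front left foot at (285,265) in the crop. The cabinet hasn't moved, and the arm is clear.

```bash
python3 -c "from rig import env; print(env.close_job())"
```

```text
the job is handed in; nothing more can be done
None
```

The wedge is snug under the front left foot (about 8 N resistance), the cabinet stayed level and in place under an 11 N press on the red dot, and the job was handed in at about 15 s with the arm clear; no verdict came back.

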